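# Stack the tested kit and set the faulty units apart

### The job

Build the outgoing stack on the green base: the tray of power adapters at the bottom, the tray of terminals with green screens on top of it, and the yellow lid on top of that; put the tray of terminals with red screens on the red base. Each piece must sit fully home in the mouth of what is below it. Keep the trays upright, do not knock the other things on the bench about, and let go of everything at the end.

Things in the scene. Friction and masses are not known exactly. Their poses are not given: they have to be found in the camera images.
- adapter_tray: Blue open tray, 56 (x) by 124 (y) by 46 mm high, 0.25 kg, holding four white plug-in power adapters in a row with their steel pins up, fixed below its rim. Origin: centre of underside, z up. Upright 4 mm walls from 6 mm up to the rim; below them a foot frame 40 by 108, 6 deep, drops into a tray's or base's mouth (48 by 116). Grasp from above across the 56 mm. Seated on a tray, origin 40 mm above that tray's origin, either way round.
- pass_tray: Blue open tray, 56 (x) by 124 (y) by 46 mm high, 0.25 kg, holding two black handheld terminals face up with GREEN lit screens (passed), fixed below its rim. Origin: centre of underside, z up. Upright 4 mm walls from 6 mm up to the rim; below them a foot frame 40 by 108, 6 deep, drops into a tray's or base's mouth (48 by 116). Grasp from above across the 56 mm. Seated on a tray, origin 40 mm above that tray's origin, either way round.
- fault_tray: Blue open tray, 56 (x) by 124 (y) by 46 mm high, 0.25 kg, holding two black handheld terminals face up with RED lit screens (faulty), fixed below its rim. Origin: centre of underside, z up. Upright 4 mm walls from 6 mm up to the rim; below them a foot frame 40 by 108, 6 deep, drops into a tray's or base's mouth (48 by 116). Grasp from above across the 56 mm. Seated on a tray, origin 40 mm above that tray's origin, either way round.
- lid: Yellow tray lid, 56 (x) by 124 (y) mm, 0.12 kg, plate 6 to 12 mm up, with a black grip bar on its middle, 16 (x) by 50 (y) mm, 12 to 40 mm up. Origin: centre of underside, z up. Below the plate a foot frame 40 by 108, 6 deep, as a tray's. Grasp from above by the bar, across its 16 mm. Seated on a tray, origin 40 mm above that tray's origin, either way round.
- green_base: Green stacking base with a black floor, fixed to the bench, 84 (x) by 150 (y) by 16 mm high. Origin: centre of the underside, z up. Its coloured rim surrounds a mouth 48 by 116 mm, 8 deep, for a tray's foot; a seated tray's origin is 10 mm above the base's origin, lengths parallel, either way round.
- red_base: Red stacking base with a black floor, fixed to the bench, 84 (x) by 150 (y) by 16 mm high. Origin: centre of the underside, z up. Its coloured rim surrounds a mouth 48 by 116 mm, 8 deep, for a tray's foot; a seated tray's origin is 10 mm above the base's origin, lengths parallel, either way round.
- spare_adapter: Bystander, not part of the job, loose: single white plug-in adapter, 24 by 22 by 25 mm high, pins up. Origin: centre of the underside.
- tape_roll: Bystander, not part of the job, loose: small orange roll of tape lying flat, 34 mm across, 19 mm high. Origin: centre of the underside.
- driver: Bystander, not part of the job, loose: small screwdriver with black handle lying along its x, 140 mm long and 24 mm wide at a grey clip on the handle, 17 mm high. Origin: on the bench under its middle.
- spare_unit: Bystander, not part of the job, loose: single dark terminal with a blue screen lying face up, 75 (x) by 34 (y) by 20 mm high. Origin: centre of the underside.
Mind the look-alikes: they are no part of the job. Leave any pink look-alike of the adapter_tray alone.

How it is judged:
At the end, for the whole second after the job is handed in: Adapter tray in the green base, green-screen tray on it, lid on that; red-screen tray in the red base: each within 9 mm of centre on what is below, lengths parallel within 0.14 rad (either way round), within 3 mm of fully seated, tilted under 0.06 rad, released and at rest (horizontal distance between adapter_tray and green_base below 0.009 m and z of adapter_tray in the frame of green_base between 0.007 and 0.013 m and angle between the y axis of adapter_tray and the y axis of green_base, either way round below 0.14 rad and angle between each of adapter_tray, pass_tray, lid, fault_tray's own z axis and vertical below 0.06 rad and linear speed of each of adapter_tray, pass_tray, lid, fault_tray below 0.01 m/s and angular speed of each of adapter_tray, pass_tray, lid, fault_tray below 0.1 rad/s and horizontal distance between pass_tray and adapter_tray below 0.009 m and z of pass_tray in the frame of adapter_tray between 0.037 and 0.043 m and angle between the y axis of pass_tray and the y axis of adapter_tray, either way round below 0.14 rad and horizontal distance between lid and pass_tray below 0.009 m and z of lid in the frame of pass_tray between 0.037 and 0.043 m and angle between the y axis of lid and the y axis of pass_tray, either way round below 0.14 rad and horizontal distance between fault_tray and red_base below 0.009 m and z of fault_tray in the frame of red_base between 0.007 and 0.013 m and angle between the y axis of fault_tray and the y axis of red_base, either way round below 0.14 rad); the robot touches nothing.
It fails at once if a tray is tipped by more than 0.5 rad (angle between any of adapter_tray, pass_tray, fault_tray's own z axis and vertical above 0.5 rad).
It fails at once if a bystander (spare adapter, tape roll, screwdriver, spare terminal) is moved by more than 30 mm (distance of any of spare_adapter, tape_roll, driver, spare_unit from where it was at the start of the episode above 0.03 m).
It also fails if it takes over 120 s, if anything falls off the work surface, if the arm or the gripper's body presses on something with over 40 N, if the wrist force passes 120 N, or if a joint passes its speed limit or range.

### The arm

A 7-joint arm with a two-finger parallel gripper is mounted at the origin on the work surface. World frame = base frame: x ahead of the robot, y to its left, z up, the work surface at z = 0. Lengths are in m, angles in rad, forces in N, time in s.
With the tool pointing down it reaches from about 0.425 to 0.925 m from the base axis. Payload 6.8 kg.
Tool frame: the origin (TCP) lies at the very end of the fingers, on their centre line; the grasp point (between the pads) lies 19 mm behind it; z points along the fingers, y is the direction in which the jaws open and shut (so a half turn about z gives the same grasp; the last joint's range is limited). The gripper opens to 88 mm and grips with 3 to 60 N. Pads are 20 mm wide; open, the fingers measure 115 mm over their backs; the gripper's body (75 mm by 178 mm) begins 61 mm behind the grasp point.
Start: joints at [1.239, 0.477, 0.022, 1.555, -0.011, 1.109, -0.083], TCP at [0.15, -0.658, 0.223] pointing down, gripper open.
Joint ranges: [-2.96, 2.96], [-0.34, 2.1], [-1.41, 1.46], [0.24, 2.44], [-1.37, 4.51], [0.17, 1.92], [-2.96, 2.96]. Speed limits (rad/s): [2.39, 2.39, 3.14, 3.14, 3.14, 3.14, 3.14].

### API

Orientations are given as a 3x3 rotation matrix whose columns are the frame's x, y, z axes.
In Python, from station import monitor, vision, job gives the robot as it stands. The module is installed in compiled form; this text tells all that it offers.
- The arm moves only by the tool jog_arm, never from a script. Its argument "commands" is a list of rows, each a list of 6 numbers: the shift along the tool's x, y, z each as a share of 0.2 m, from -1 to 1, then the turn, a rotation vector about the tool's x, y, z each as a share of 45 degrees, from -1 to 1. In form: [[x, y, z, wx, wy, wz], ...]. A call has 1 to 20 rows; each row is the pose to reach, as a shift and turn from the pose commanded when the call began, along the tool's axes at that moment; what a row does not reach only later rows make up. A row lasts 1/8 s, in which the tool goes at most 62.5 mm and 10.7 degrees, less where a joint would pass 70% of its speed; a pose out of reach is approached as far as the arm can. A call with a number of a shift or a turn outside -1 to 1 is refused whole. A call with a gripper value outside its range is refused whole. "hand" is the opening, from -1 (shut) to 1 (fully open), so that 0 is half open, set as the call begins (left out, the last holds). The fingers move at their own pace and stop on an object; "squeeze" is the grip in N (left out, the last holds). Time passes only in rows, so rows that repeat a pose let the fingers close. It gives the time, the measured TCP pose, the force and the opening at its end, in the units of the state.
- monitor.observe(): the state, without advancing time (a new reading comes with each control period).
- vision.capture(name): name is "scene" or "top" or "wrist"; returns (picture, depth): 384x512x3 uint8, red, green, blue; 384x512 float32, m along the optical axis (not along the pixel's ray), 0 where there is no reading.
- vision.calibration(name): a dict with "vfov" (degrees; the focal length in pixels is half the picture's height over the tangent of half this angle, whatever the lens; pixels are square), "cx", "cy" (the principal point, pixels), "rvec" (rotation vector, rad) and "tvec" (3), from world to camera coordinates, as OpenCV has them. Camera axes: x right, y down, z forward; pixel columns grow to the right and rows downward; lengths in m; the calibration is good to about 2 mm. A picture is of the moment at which its call begins: read the wrist's pose just before it. calibration takes no time and is no camera call; for the wrist camera it gives the pose at the moment of the call.
- job.sign_off(): hands the job in, once; it reports no verdict.
The state is a dict: "t": time; "joint_positions": joint angles; "dq": joint speeds; "joint_efforts": joint torques, N m; "tool_pos": TCP position; "eef_rot": TCP orientation; "ft_force": force on the tool from outside, world axes, zero at the start; "torque": the same for the moment, N m; "width": finger opening in m.
Only numpy, scipy, OpenCV 4.12 (cv2) and the standard library are available. Lean on these libraries where they do the work, as an engineer would, in place of code of your own. Each camera call takes 0.05 s, during which the arm holds its last target.

## Working session

There is one attempt and no reset: what is moved stays moved. The work goes in short steps, Python scripts to look and compute and a tool call to move; the robot and the scene stay as the last step left them, time stands still between calls to the robot, and variables do not carry over. Pictures are saved under pics/ and viewed, and the job is handed in when it is done.

Besides the shell and the picture viewer there is one more tool, called after "Emit:" as a command line: name --pt "numbers of a row" for each row, then --argument value for the rest. jog_arm: Moves the arm, as the interface text tells. Its arguments: {"type":"object","properties":{"commands":{"type":"array","items":{"type":"array","items":{"type":"number","minimum":-1,"maximum":1}}},"hand":{"type":"number"},"squeeze":{"type":"number"}},"required":["commands"]}

```bash
mkdir -p pics
python3 - <<'E'
from station import monitor, vision, job
import cv2,numpy as np
s=monitor.observe(); print(s)
for n in ["scene","top","wrist"]:
    p,d=vision.capture(n); cv2.imwrite(f"pics/a_{n}.png",p[:,:,::-1]); np.savez(f"a_{n}.npz",p=p,d=d); print(n,vision.calibration(n),(d==0).mean())
E
```

```text
{'t': 0.0, 'joint_positions': array([ 1.2389117 ,  0.47775062,  0.02233569,  1.55642465, -0.01151425,
        1.10928914, -0.08308382]), 'dq': array([-0.00037086, -0.00073279, -0.00099905,  0.00038323,  0.00054739,
        0.00123554, -0.00054731]), 'joint_efforts': array([ 6.03348817e-04, -5.82852888e+01,  1.53488226e+00, -2.72609639e+01,
       -5.42667566e-02,  1.67889171e-02,  1.48200043e-04]), 'tool_pos': array([ 0.1496594 , -0.65759709,  0.22172613]), 'eef_rot': array([[ 9.75056681e-01,  2.21955453e-01, -4.96467547e-04],
       [ 2.21955979e-01, -9.75055254e-01,  1.67169265e-03],
       [-1.13041992e-04, -1.74018902e-03, -9.99998479e-01]]), 'ft_force': array([-0.43627306, -0.62221054,  0.19421808]), 'torque': array([0.00912364, 0.03384962, 0.00216533]), 'width': 0.08793455785224719}
scene {'vfov': 57.488821211977566, 'cx': 256.02450296288197, 'cy': 186.49357113174247, 'rvec': array([ 2.29305009,  0.68599595, -0.27894818]), 'tvec': array([-0.29433573, -0.20505595,  1.20322802])} 0.003962198893229167
top {'vfov': 51.7312293770776, 'cx': 254.29524596156702, 'cy': 196.3641670516844, 'rvec': array([ 2.13723846, -2.18823193,  0.16058929]), 'tvec': array([-0.12739681,  0.44265337,  1.05428066])} 0.004084269205729167
wrist {'vfov': 68.12933212643118, 'cx': 253.09148601287504, 'cy': 191.43984967042095, 'rvec': array([-2.284042  ,  1.82217464,  0.24977075]), 'tvec': array([-0.67373863, -0.0323088 ,  0.39085938])} 0.0039215087890625
```

View pics/a_scene.png

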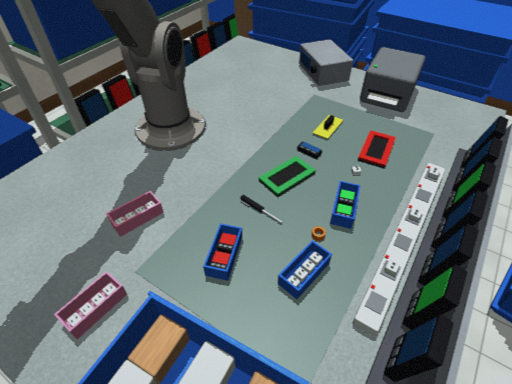

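View pics/a_top.png

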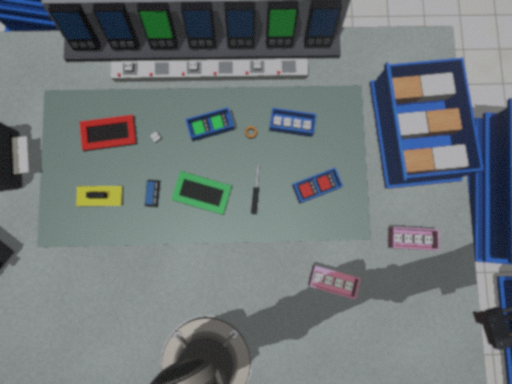

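View pics/a_wrist.png

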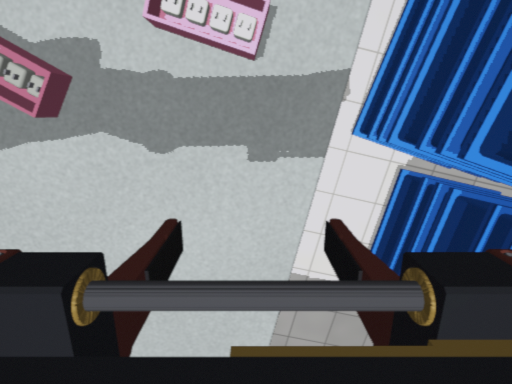

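The top view shows these, with pixel positions:
- Blue adapter tray at (292,122)
- Green-screen tray at (211,124)
- Red-screen tray at (317,185)
- Lid at (100,196)
- Red base at (108,132)
- Green base at (202,192)

The two pink look-alikes are at (334,281) and (414,237). The bystanders are the tape (251,132), the driver (256,190), the spare unit (152,192) and the spare adapter (155,137). Next I measure positions.

```bash
cat > h.py <<'E'
import cv2,numpy as np
from station import monitor, vision
def cam(n,c=None):
    c=c or vision.calibration(n); f=192/np.tan(np.radians(c['vfov']/2))
    R,_=cv2.Rodrigues(np.array(c['rvec'])); return f,c['cx'],c['cy'],R,np.array(c['tvec'])
def cloud(d,C):
    f,cx,cy,R,t=C; v,u=np.mgrid[0:d.shape[0],0:d.shape[1]]
    P=np.stack([(u-cx)/f*d,(v-cy)/f*d,d],-1)
    return (P-t)@R
def cast(uv,z,C):
    f,cx,cy,R,t=C; uv=np.atleast_2d(np.float64(uv))
    r=np.c_[(uv[:,0]-cx)/f,(uv[:,1]-cy)/f,np.ones(len(uv))]@R; o=-R.T@t
    return o+r*((z-o[2])/r[:,2])[:,None]
def rect(xy):
    (c,wh,a)=cv2.minAreaRect(np.float32(xy*1000)); a=np.radians(a)
    if wh[0]<wh[1]: L,W=wh[1],wh[0]; a+=np.pi/2
    else: L,W=wh
    a=(a+np.pi/2)%np.pi-np.pi/2
    return np.array(c)/1000,L,W,a   # a=direction of long axis in world
def masks(p):
    hsv=cv2.cvtColor(p,cv2.COLOR_RGB2HSV); h,s,v=[hsv[...,i].astype(int) for i in range(3)]
    return dict(blue=(h>105)&(h<125)&(s>120)&(v>50),green=(h>50)&(h<75)&(s>150)&(v>60),red=((h<6)|(h>174))&(s>180)&(v>80),yellow=(h>24)&(h<34)&(s>150),pink=(h>155)&(h<174)&(s>70))
E
python3 - <<'E'
from h import *
for n in ["top","scene"]:
    z=np.load(f"a_{n}.npz"); C=cam(n); W=cloud(z['d'],C)
    print(n,'bench z', np.median(W[...,2][(W[...,0]>.3)&(W[...,0]<.9)&(abs(W[...,1])<.4)&(z['d']>0)]))
    for k,m in masks(z['p']).items():
        nn,lab,st,ce=cv2.connectedComponentsWithStats(m.astype(np.uint8),connectivity=8)
        for i in range(1,nn):
            if st[i,4]<60: continue
            mm=(lab==i)&(z['d']>0); P=W[mm]; 
            if len(P)<40: continue
            zt=np.percentile(P[:,2],97)
            if P[:,0].mean()>1 or zt>.2: continue
            cs,_=cv2.findContours((lab==i).astype(np.uint8),cv2.RETR_EXTERNAL,cv2.CHAIN_APPROX_NONE)
            top=P[P[:,2]>zt-.012]
            c,L,Wd,a=rect(top[:,:2])
            print(k,ce[i].round(),st[i,4],'ztop %.3f'%zt,'c',c.round(4),'LW %.0f %.0f'%(L,Wd),'ang %.3f'%a)
E
```

```text
top bench z 0.002646658544876526
blue [198.  23.] 426 ztop 0.171 c [ 8.948e-01 -3.000e-04] LW 61 6 ang 1.551
blue [240.  23.] 394 ztop 0.168 c [ 0.8942 -0.1101] LW 62 6 ang 1.569
blue [320.  21.] 239 ztop 0.167 c [ 0.8939 -0.3215] LW 48 6 ang 1.557
blue [71. 25.] 361 ztop 0.168 c [0.8942 0.3293] LW 58 6 ang -1.545
blue [113.  23.] 347 ztop 0.171 c [0.895 0.221] LW 64 7 ang -1.566
blue [458. 164.] 9252 ztop 0.141 c [ 0.6194 -0.5983] LW 309 207 ang 0.084
blue [210. 123.] 436 ztop 0.048 c [ 0.6465 -0.0187] LW 123 57 ang -1.306
blue [293. 120.] 546 ztop 0.048 c [ 0.6478 -0.2486] LW 122 57 ang 1.406
blue [319. 184.] 366 ztop 0.049 c [ 0.4661 -0.3107] LW 122 54 ang -1.226
blue [150. 192.] 142 ztop 0.023 c [0.4596 0.1508] LW 62 18 ang -0.064
blue [505. 291.] 384 ztop -0.639 c [ 0.1486 -0.9425] LW 671 102 ang 1.350
blue [509. 363.] 193 ztop -0.681 c [-0.0451 -0.9579] LW 774 141 ang 1.005
green [282.  22.] 626 ztop 0.170 c [ 0.895  -0.2191] LW 64 7 ang 1.567
green [156.  24.] 671 ztop 0.170 c [0.8959 0.1108] LW 65 9 ang 1.541
green [216. 122.] 109 ztop 0.033 c [ 0.6537 -0.0369] LW 33 26 ang 0
[... 1924 characters left out ...]
.] 137 ztop 0.029 c [ 0.6512 -0.0346] LW 41 37 ang -1.326
green [433. 290.] 649 ztop 0.170 c [ 0.8959 -0.2196] LW 68 3 ang 1.568
red [203.  45.] 183 ztop -0.244 c [-0.7694  1.0561] LW 87 16 ang -1.553
red [121.  92.] 349 ztop -0.242 c [-0.7739  0.3519] LW 101 23 ang 1.541
red [377. 148.] 472 ztop 0.017 c [0.6336 0.2684] LW 152 81 ang -1.453
red [227. 239.] 145 ztop 0.030 c [ 0.4548 -0.2813] LW 35 30 ang 0.285
red [221. 257.] 167 ztop 0.030 c [ 0.4726 -0.3324] LW 36 31 ang 0.299
yellow [328. 128.] 289 ztop 0.025 c [0.468  0.2814] LW 102 34 ang 1.342
pink [135. 213.] 1076 ztop 0.045 c [ 0.2071 -0.347 ] LW 121 61 ang 1.270
pink [ 91. 305.] 1494 ztop 0.045 c [ 0.3172 -0.5698] LW 121 58 ang 1.482
```

```bash
cat >> h.py <<'E'
def plan(*targets):
    """targets (x,y,z,toolx_angle): shares relative to the present pose"""
    s=monitor.observe(); R=s['eef_rot']; p=s['tool_pos']
    a0=np.arctan2(R[1,0],R[0,0]); print('t %.2f'%s['t'],'tcp',p.round(4),'ang %.3f'%a0,'w %.4f'%s['width'],'F',s['ft_force'].round(1),'j7 %.2f'%s['joint_positions'][6])
    for x,y,z,a in targets:
        c,sn=np.cos(a),np.sin(a); Rt=np.array([[c,sn,0],[sn,-c,0],[0,0,-1]])
        sh=R.T@(np.array([x,y,z])-p)/.2; rv=cv2.Rodrigues(R.T@Rt)[0].ravel()/(np.pi/4)
        print((x,y,z,a),'->',sh.round(3),rv.round(3))
E
python3 - <<'E'
from h import *
plan((.3,-.45,.22,.9),(.467,-.312,.22,1.916),(.36,-.36,.22,1.916))
C=cam('wrist'); print('wrist cam at',-C[3].T@C[4], 'axis',C[3][2])
W=cloud(np.load('a_scene.npz')['d'],cam('scene'))
T=np.load('a_top.npz'); C=cam('top')
for n,uv in dict(tape=(251,132),drv=(256,190),unit=(152,192),spare=(155,137)).items(): print(n,cast(uv,.015,C).round(3))
img=T['p'][95:215,70:350]; cv2.imwrite('pics/crop.png',cv2.resize(img,None,fx=2.8,fy=2.8,interpolation=cv2.INTER_CUBIC)[:,:,::-1])
E
```

```text
t 0.15 tcp [ 0.1497 -0.6578  0.2219] ang 0.224 w 0.0878 F [0.8 0.3 0.2] j7 -0.08
(0.3, -0.45, 0.22, 0.9) -> [ 0.963 -0.846  0.011] [-0.002 -0.    -0.861]
(0.467, -0.312, 0.22, 1.916) -> [ 1.931 -1.334  0.011] [-1.000e-03 -1.000e-03 -2.155e+00]
(0.36, -0.36, 0.22, 1.916) -> [ 1.356 -1.218  0.011] [-1.000e-03 -1.000e-03 -2.155e+00]
wrist cam at [ 0.2208152  -0.64160555  0.38382499] axis [-0.26021341 -0.05697666 -0.96386858]
tape [[ 0.626 -0.133  0.015]]
drv [[ 0.459 -0.143  0.015]]
unit [[0.46  0.145 0.015]]
spare [[0.616 0.138 0.015]]
```

View pics/crop.png

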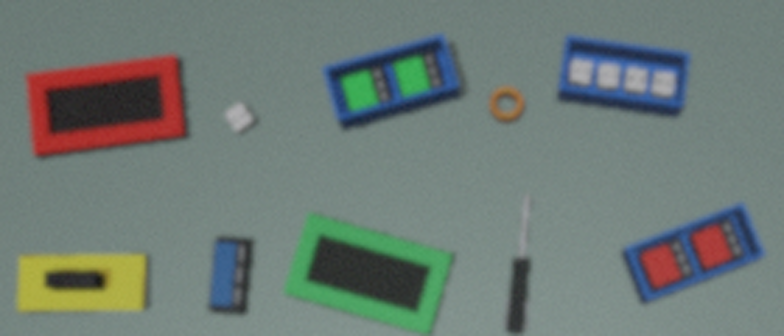

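The crop confirms each choice. The adapter tray is the only blue tray with four white adapters (crop (625,78)); the other look-alikes are pink. The green-screen tray is at (395,82) and the red-screen tray at (695,252). I start with the fault tray.

Emit:
jog_arm --pt "0.96 -0.85 0 0 0 -0.86" --pt "0.96 -0.85 0 0 0 -0.86" --pt "0.96 -0.85 0 0 0 -0.86" --pt "0.96 -0.85 0 0 0 -0.86" --pt "0.96 -0.85 0 0 0 -0.86" --pt "0.96 -0.85 0 0 0 -0.86" --hand 1 --squeeze 25

```text
t: 0.9
tool_pos: [0.2991, -0.45, 0.2227]
eef_rot: [[0.622, 0.783, -0.0], [0.783, -0.622, -0.0], [-0.0, 0.0, -1.0]]
ft_force: [-0.7, 0.1, 0.2]
width: 0.0879
```

Run:
```python
from h import *
plan((.39,-.38,.2,1.55),(.467,-.312,.2,1.6),(.467,-.312,.2,1.916))
```

```text
t 0.90 tcp [ 0.2991 -0.45    0.2227] ang 0.899 w 0.0879 F [-0.7  0.1  0.2] j7 0.14
(0.39, -0.38, 0.2, 1.55) -> [0.557 0.138 0.113] [-0.     0.001 -0.829]
(0.467, -0.312, 0.2, 1.6) -> [1.063 0.228 0.113] [-0.     0.001 -0.893]
(0.467, -0.312, 0.2, 1.916) -> [1.063 0.228 0.113] [-0.000e+00  1.000e-03 -1.295e+00]
```

Emit:
jog_arm --pt "1 0.22 0.1 0 0 -0.9" --pt "1 0.22 0.1 0 0 -0.9" --pt "1 0.22 0.1 0 0 -0.9" --pt "1 0.22 0.1 0 0 -0.9" --pt "1 0.22 0.1 0 0 -0.9"

```text
t: 1.52
tool_pos: [0.4583, -0.3214, 0.2021]
eef_rot: [[-0.033, 0.999, -0.0], [0.999, 0.033, 0.001], [0.001, -0.0, -1.0]]
ft_force: [-0.8, -0.7, -1.3]
width: 0.0882
```

Run:
```python
from h import *
plan((.467,-.312,.2,1.916),(.467,-.312,.08,1.916),(.467,-.312,.015,1.916))
C=cam('wrist'); p,d=vision.capture('wrist'); cv2.imwrite('pics/w1.png',p[:,:,::-1])
W=cloud(d,C); m=masks(p)['blue']&(W[...,2]>.038)&(W[...,2]<.06)&(d>0)
n,l,st,ce=cv2.connectedComponentsWithStats(m.astype(np.uint8))
for i in range(1,n):
    if st[i,4]>100: print(ce[i],st[i,4],rect(W[l==i][:,:2]),np.median(W[l==i][:,2]))
```

```text
t 1.52 tcp [ 0.4583 -0.3214  0.2021] ang 1.604 w 0.0882 F [-0.8 -0.7 -1.3] j7 0.39
(0.467, -0.312, 0.2, 1.916) -> [0.045 0.045 0.01 ] [-0.    -0.001 -0.397]
(0.467, -0.312, 0.08, 1.916) -> [0.045 0.045 0.61 ] [-0.    -0.001 -0.397]
(0.467, -0.312, 0.015, 1.916) -> [0.045 0.045 0.935] [-0.    -0.001 -0.397]
[406.2698145  111.94435076] 593 (array([ 0.62483868, -0.24316498]), 127.73249816894531, 32.15753173828125, np.float64(1.2019033752384454)) 0.0434161007043513
[447.07385811 110.70456754] 1029 (array([ 0.64910675, -0.24982193]), 124.08460235595703, 54.62727737426758, np.float64(1.4122644723729865)) 0.04450983663296386
[263.26849894 204.64693446] 473 (array([ 0.4665358 , -0.31441333]), 119.23583221435547, 55.54364776611328, np.float64(-1.2223339486990428)) 0.045377593034689245
[305.22196262 319.00389408] 1284 (array([ 0.53335986, -0.50623288]), 140.65216064453125, 3.6954143047332764, np.float64(0.07601273445899026)) 0.049475343896830365
```

View pics/w1.png

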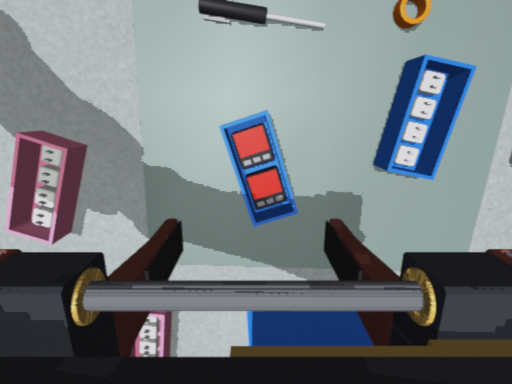

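The red-screen tray is at (262,168), centred under the gripper, with the pink tray at (48,187) and the adapter tray at (425,118) both clear. I turn and descend.

Emit:
jog_arm --pt "0.04 0.045 0.3 0 0 -0.4" --pt "0.04 0.045 0.55 0 0 -0.4" --pt "0.04 0.045 0.7 0 0 -0.4" --pt "0.04 0.045 0.8 0 0 -0.4" --pt "0.04 0.045 0.88 0 0 -0.4" --pt "0.04 0.045 0.935 0 0 -0.4" --pt "0.04 0.045 0.935 0 0 -0.4"

```text
t: 2.45
tool_pos: [0.4668, -0.3124, 0.0155]
eef_rot: [[-0.342, 0.94, -0.0], [0.94, 0.342, -0.0], [0.0, -0.0, -1.0]]
ft_force: [-0.3, -0.4, 1.0]
width: 0.0879
```

Emit:
jog_arm --pt "0 0 0 0 0 0" --pt "0 0 0 0 0 0" --pt "0 0 0 0 0 0" --pt "0 0 0 0 0 0" --pt "0 0 0 0 0 0" --pt "0 0 0 0 0 0" --hand -1 --squeeze 25

```text
t: 3.2
tool_pos: [0.4666, -0.3126, 0.016]
eef_rot: [[-0.342, 0.94, -0.0], [0.94, 0.342, -0.0], [-0.0, -0.001, -1.0]]
ft_force: [-2.8, -0.4, 5.5]
width: 0.0557
```

Run:
```python
from h import *
plan((.467,-.312,.14,1.916))
```

```text
t 3.20 tcp [ 0.4666 -0.3126  0.016 ] ang 1.920 w 0.0557 F [-2.8 -0.4  5.5] j7 0.51
(0.467, -0.312, 0.14, 1.916) -> [ 0.002  0.002 -0.62 ] [-0.001  0.     0.005]
```

Emit:
jog_arm --pt "0 0 -0.1 0 0 0" --pt "0 0 -0.3 0 0 0" --pt "0 0 -0.55 0 0 0" --pt "0.3 0 -0.65 0 0 0.1" --pt "0.6 0.05 -0.65 0 0 0.2" --pt "0.9 0.1 -0.65 0 0 0.2" --pt "1 0.1 -0.65 0 0 0.3" --pt "1 0.1 -0.65 0 0 0.3"

```text
t: 4.2
tool_pos: [0.417, -0.116, 0.1464]
eef_rot: [[-0.118, 0.993, 0.001], [0.993, 0.118, -0.001], [-0.001, 0.001, -1.0]]
ft_force: [0.3, 0.5, -2.7]
width: 0.0559
```

Run:
```python
from h import *
plan((.55,.05,.15,1.69),(.58,.05,.15,1.69),(.633,.2,.15,1.69))
```

```text
t 4.20 tcp [ 0.417  -0.116   0.1464] ang 1.689 w 0.0559 F [ 0.3  0.5 -2.7] j7 0.09
(0.55, 0.05, 0.15, 1.69) -> [ 0.746  0.758 -0.018] [ 0.001  0.001 -0.002]
(0.58, 0.05, 0.15, 1.69) -> [ 0.728  0.907 -0.018] [ 0.001  0.001 -0.002]
(0.633, 0.2, 0.15, 1.69) -> [ 1.442  1.259 -0.018] [ 0.001  0.001 -0.002]
```

Emit:
jog_arm --pt "0.3 0.3 0 0 0 0" --pt "0.5 0.5 0 0 0 0" --pt "0.7 0.7 0 0 0 0" --pt "0.9 0.85 0 0 0 0" --pt "1 0.95 0 0 0 0" --pt "1 0.95 0 0 0 0"

```text
t: 4.95
tool_pos: [0.5849, 0.1042, 0.1456]
eef_rot: [[-0.116, 0.993, 0.001], [0.993, 0.116, 0.002], [0.002, 0.001, -1.0]]
ft_force: [-0.3, -0.6, -2.6]
width: 0.0557
```

Run:
```python
from h import *
plan((.633,.2695,.15,1.69))
C=cam('wrist'); p,d=vision.capture('wrist'); cv2.imwrite('pics/w2.png',p[:,:,::-1])
W=cloud(d,C); m=masks(p)['red']&(W[...,2]>.01)&(W[...,2]<.03)&(d>0)
n,l,st,ce=cv2.connectedComponentsWithStats(m.astype(np.uint8))
for i in range(1,n):
    if st[i,4]>100: print(ce[i],st[i,4],rect(W[l==i][:,:2]),np.median(W[l==i][:,2]))
```

```text
t 4.95 tcp [0.5849 0.1042 0.1456] ang 1.687 w 0.0557 F [-0.3 -0.6 -2.6] j7 -0.43
(0.633, 0.2695, 0.15, 1.69) -> [ 0.793  0.335 -0.02 ] [ 0.001 -0.002 -0.003]
[357.19701646  49.36625514] 1944 (array([0.66708704, 0.24417809]), 86.62763977050781, 20.8050594329834, np.float64(-1.4905794929495935)) 0.015993093525671173
```

View pics/w2.png

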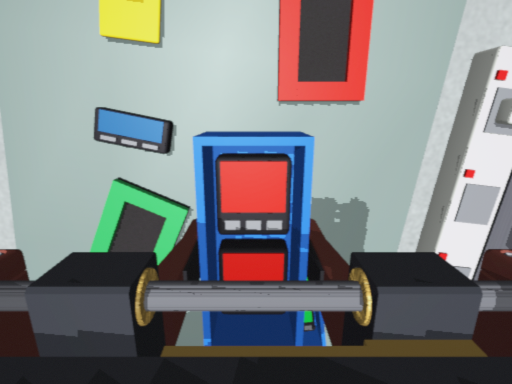

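The red-screen tray is held squarely at (253,230). The red base's near edge is at row ~101, columns 280–362. I check the tray's offset in the hand and the base's edge.

Run:
```python
from h import *
s=monitor.observe();R=s['eef_rot'];p0=s['tool_pos']
C=cam('wrist'); p,d=vision.capture('wrist'); W=cloud(d,C); M=masks(p)
T=(W-p0)@R
m=M['blue']&(d>0)&(abs(T[...,1])<.04)&(T[...,2]>-.045)&(T[...,2]<-.02)
t=T[m]; print('tray rim tool x max %.4f'%np.percentile(t[:,0],99.5),'y',np.percentile(t[:,1],[.5,99.5]).round(4),'z',np.percentile(t[:,2],[2,50]).round(4))
# base: in frame of axis 1.69
m=M['red']&(d>0)&(W[...,2]>.01)&(W[...,2]<.03); P=W[m][:,:2]
for a in (1.69,1.65):
    u=np.array([np.cos(a),np.sin(a)]);v=np.array([u[1],-u[0]]); q=P-np.array([.633,.2695])
    print(a,'near end u %.4f'%np.percentile(q@u,.5),'v',np.percentile(q@v,[.5,99.5]).round(4))
```

```text
tray rim tool x max 0.0630 y [-0.028   0.0281] z [-0.0309 -0.0275]
1.69 near end u -0.0726 v [0.0197 0.04  ]
1.65 near end u -0.0712 v [0.0223 0.0419]
```

Emit:
jog_arm --pt "0.3 0.15 0 0 0 0" --pt "0.6 0.3 0 0 0 0" --pt "0.79 0.335 0 0 0 0" --pt "0.79 0.335 0 0 0 0" --pt "0.79 0.335 0 0 0 0"

```text
t: 5.68
tool_pos: [0.6322, 0.2645, 0.1452]
eef_rot: [[-0.112, 0.994, -0.001], [0.994, 0.112, -0.002], [-0.002, -0.001, -1.0]]
ft_force: [0.3, -1.0, -2.5]
width: 0.0559
```

Run:
```python
from h import *
plan((.633,.2695,.06,1.69),(.633,.2695,.035,1.69),(.633,.2695,.027,1.69))
```

```text
t 5.67 tcp [0.6322 0.2645 0.1452] ang 1.683 w 0.0559 F [ 0.3 -1.  -2.5] j7 -0.65
(0.633, 0.2695, 0.06, 1.69) -> [0.025 0.007 0.426] [-0.001  0.003 -0.009]
(0.633, 0.2695, 0.035, 1.69) -> [0.025 0.007 0.551] [-0.001  0.003 -0.009]
(0.633, 0.2695, 0.027, 1.69) -> [0.026 0.007 0.591] [-0.001  0.003 -0.009]
```

Emit:
jog_arm --pt "0 0 0.2 0 0 0" --pt "0 0 0.35 0 0 0" --pt "0 0 0.43 0 0 0" --pt "0 0 0.46 0 0 0" --pt "0 0 0.46 0 0 0"

```text
t: 6.3
tool_pos: [0.6324, 0.2669, 0.0543]
eef_rot: [[-0.113, 0.994, 0.001], [0.994, 0.113, 0.0], [0.0, 0.001, -1.0]]
ft_force: [-0.1, 0.0, -2.7]
width: 0.0556
```

Run:
```python
from h import *
plan((.633,.2695,.035,1.69),(.633,.2695,.027,1.69))
```

```text
t 6.30 tcp [0.6324 0.2669 0.0543] ang 1.684 w 0.0556 F [-0.1  0.  -2.7] j7 -0.70
(0.633, 0.2695, 0.035, 1.69) -> [0.013 0.004 0.096] [ 0.001 -0.    -0.008]
(0.633, 0.2695, 0.027, 1.69) -> [0.013 0.004 0.136] [ 0.001 -0.    -0.008]
```

Emit:
jog_arm --pt "0.013 0.004 0 0 0 -0.01" --pt "0.013 0.004 0.03 0 0 -0.01" --pt "0.013 0.004 0.06 0 0 -0.01" --pt "0.013 0.004 0.09 0 0 -0.01" --pt "0.013 0.004 0.12 0 0 -0.01" --pt "0.013 0.004 0.135 0 0 -0.01" --pt "0.013 0.004 0.135 0 0 -0.01"

```text
t: 7.18
tool_pos: [0.6324, 0.27, 0.0266]
eef_rot: [[-0.121, 0.993, -0.0], [0.993, 0.121, 0.0], [0.0, -0.0, -1.0]]
ft_force: [-0.0, -0.6, -3.0]
width: 0.0561
```

The force shows only the tray's weight and there was no resistance, so the foot is in the mouth. I release.

Emit:
jog_arm --pt "0 0 0 0 0 0" --pt "0 0 0 0 0 0" --pt "0 0 0 0 0 0" --pt "0 0 -0.1 0 0 0" --pt "0 0 -0.3 0 0 0" --pt "0 0 -0.6 0 0 0" --pt "0 0 -0.8 0 0 0" --pt "0 0 -0.8 0 0 0" --hand 1

```text
t: 8.18
tool_pos: [0.6345, 0.2717, 0.1927]
eef_rot: [[-0.121, 0.993, 0.008], [0.993, 0.121, 0.004], [0.003, 0.008, -1.0]]
ft_force: [-1.0, 0.2, -0.8]
width: 0.0877
```

```bash
cat > chk.py <<'E'
from h import *
import sys
def scan(tag,names=("top","scene")):
    for n in names:
        p,d=vision.capture(n); cv2.imwrite(f"pics/{tag}_{n}.png",p[:,:,::-1]); C=cam(n); W=cloud(d,C)
        for k,m in masks(p).items():
            nn,lab,st,ce=cv2.connectedComponentsWithStats((m&(d>0)).astype(np.uint8),connectivity=8)
            for i in range(1,nn):
                P=W[lab==i]
                if st[i,4]<60: continue
                zt=np.percentile(P[:,2],97); P=P[P[:,2]>zt-.012]; c,L,w,a=rect(P[:,:2])
                if not(.35<c[0]<.85 and -.4<c[1]<.4) or L>170: continue
                print(n,k,ce[i].round(),st[i,4],'zt %.3f'%zt,'c',c.round(4),'LW %.0f %.0f'%(L,w),'ang %.3f'%a)
if __name__=="__main__": scan(sys.argv[1])
E
python3 chk.py b; python3 -c "
from h import *
plan((.649,-.2495,.2,1.404))"
```

```text
top blue [210. 123.] 457 zt 0.048 c [ 0.6464 -0.0184] LW 123 57 ang -1.310
top blue [293. 120.] 543 zt 0.048 c [ 0.6475 -0.2488] LW 122 57 ang 1.413
top blue [124. 124.] 93 zt 0.655 c [0.4398 0.0253] LW 6 1 ang -0.106
top green [217. 122.] 112 zt 0.033 c [ 0.6541 -0.0369] LW 35 27 ang 0.300
top green [198. 127.] 117 zt 0.032 c [0.6406 0.015 ] LW 36 28 ang 0.233
top red [131. 131.] 75 zt 0.020 c [0.6383 0.2047] LW 76 17 ang 0.017
scene blue [378. 142.] 398 zt 0.056 c [0.6339 0.2709] LW 130 55 ang -1.461
scene blue [310. 147.] 90 zt 0.019 c [0.4578 0.1491] LW 66 22 ang -0.066
scene blue [345. 206.] 611 zt 0.046 c [ 0.6484 -0.02  ] LW 126 56 ang -1.307
scene blue [303. 269.] 1162 zt 0.046 c [ 0.6503 -0.2504] LW 126 56 ang 1.406
scene green [286. 175.] 638 zt 0.016 c [0.4567 0.0059] LW 149 87 ang 1.264
scene green [347. 194.] 110 zt 0.029 c [0.6383 0.014 ] LW 37 31 ang 0.327
scene green [344. 208.] 136 zt 0.029 c [ 0.6513 -0.0344] LW 41 38 ang -1.391
scene red [377. 152.] 242 zt 0.017 c [0.6337 0.2676] LW 151 81 ang -1.453
scene red [381. 135.] 62 zt 0.040 c [0.6292 0.3028] LW 38 28 ang 0.086
scene red [378. 144.] 70 zt 0.039 c [0.6355 0.2569] LW 39 37 ang -1.467
scene yellow [328. 128.] 292 zt 0.025 c [0.4648 0.2788] LW 74 43 ang 1.441
t 8.28 tcp [0.6325 0.27   0.1879] ang 1.692 w 0.0877 F [0.1 0.7 0.5] j7 -0.63
(0.649, -0.2495, 0.2, 1.404) -> [-2.588 -0.233 -0.061] [ 0.002 -0.     0.367]
```

View pics/b_scene.png

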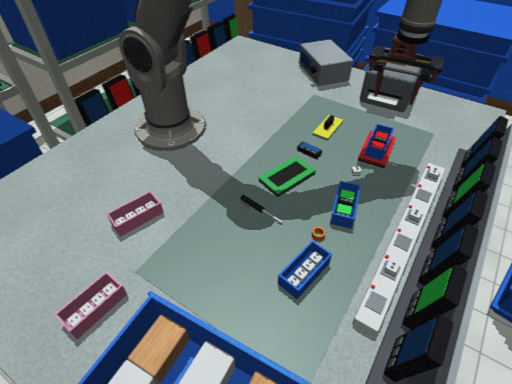

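The fault tray at (378,143) is seated: its rim is at z 0.056 and it is centred within ~3 mm of the red base. Next is the adapter tray.

Emit:
jog_arm --pt "-0.25 0 -0.05 0 0 0" --pt "-0.6 -0.05 -0.05 0 0 0.1" --pt "-0.9 -0.1 -0.05 0 0 0.2" --pt "-1 -0.1 -0.05 0 0 0.2" --pt "-1 -0.1 -0.05 0 0 0.2"

```text
t: 8.9
tool_pos: [0.6363, 0.0654, 0.1953]
eef_rot: [[0.04, 0.999, -0.002], [0.999, -0.04, -0.002], [-0.002, -0.002, -1.0]]
ft_force: [-0.1, 0.8, -0.0]
width: 0.088
```

Emit:
jog_arm --pt "-0.3 0 0 0 0 0" --pt "-0.6 0 0 0 0 0.05" --pt "-0.9 0 0 0 0 0.1" --pt "-1 0 0 0 0 0.1" --pt "-1 0 0 0 0 0.1"

```text
t: 9.52
tool_pos: [0.6296, -0.1303, 0.196]
eef_rot: [[0.114, 0.993, -0.001], [0.993, -0.114, 0.001], [0.001, -0.001, -1.0]]
ft_force: [-0.3, 0.6, 0.6]
width: 0.088
```

Run:
```python
from h import *
plan((.649,-.2495,.2,1.407),(.649,-.2495,.016,1.407))
C=cam('wrist'); p,d=vision.capture('wrist'); cv2.imwrite('pics/w3.png',p[:,:,::-1])
W=cloud(d,C); m=masks(p)['blue']&(W[...,2]>.038)&(W[...,2]<.06)&(d>0)
n,l,st,ce=cv2.connectedComponentsWithStats(m.astype(np.uint8))
for i in range(1,n):
    if st[i,4]>100: print(ce[i],st[i,4],rect(W[l==i][:,:2]),np.median(W[l==i][:,2]))
```

```text
t 9.53 tcp [ 0.6296 -0.1303  0.196 ] ang 1.457 w 0.0880 F [-0.3  0.6  0.6] j7 -0.21
(0.649, -0.2495, 0.2, 1.407) -> [-0.581  0.164 -0.021] [-0.001 -0.001  0.063]
(0.649, -0.2495, 0.016, 1.407) -> [-0.582  0.165  0.899] [-0.001 -0.001  0.063]
[236.94805195  13.85064935] 154 (array([0.63246619, 0.03763505]), 49.018306732177734, 10.8811616897583, np.float64(0.056270733781800475)) 0.04201032144434361
[281.77469136 243.39814815] 648 (array([ 0.65202478, -0.22526727]), 76.16626739501953, 55.62480926513672, np.float64(1.405483531605427)) 0.04535049889927577
[276.95757576 312.52727273] 165 (array([ 0.6376582 , -0.30803848]), 54.4406852722168, 6.831802845001221, np.float64(-0.1369003284677408)) 0.04526856321692466
```

View pics/w3.png

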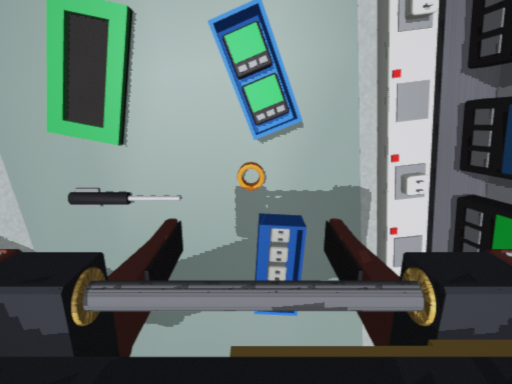

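Adapter tray confirmed: blue with four white adapters at (280,263). Approach.

Emit:
jog_arm --pt "-0.3 0.08 0 0 0 0.06" --pt "-0.58 0.165 0.1 0 0 0.06" --pt "-0.58 0.165 0.3 0 0 0.06" --pt "-0.58 0.165 0.5 0 0 0.06" --pt "-0.58 0.165 0.6 0 0 0.06" --pt "-0.58 0.165 0.6 0 0 0.06"

```text
t: 10.32
tool_pos: [0.6493, -0.2471, 0.0755]
eef_rot: [[0.157, 0.988, -0.002], [0.988, -0.157, 0.002], [0.002, -0.002, -1.0]]
ft_force: [-0.1, 0.1, 0.2]
width: 0.0878
```

Run:
```python
from h import *
plan((.649,-.2495,.016,1.407))
```

```text
t 10.32 tcp [ 0.6493 -0.2471  0.0755] ang 1.413 w 0.0878 F [-0.1  0.1  0.2] j7 -0.12
(0.649, -0.2495, 0.016, 1.407) -> [-0.013  0.001  0.298] [-0.003 -0.002  0.007]
```

Emit:
jog_arm --pt "-0.01 0 0.1 0 0 0.007" --pt "-0.01 0 0.2 0 0 0.007" --pt "-0.01 0 0.27 0 0 0.007" --pt "-0.01 0 0.3 0 0 0.007" --pt "-0.01 0 0.3 0 0 0.007"

```text
t: 10.95
tool_pos: [0.6489, -0.2518, 0.0162]
eef_rot: [[0.166, 0.986, -0.001], [0.986, -0.166, 0.0], [0.0, -0.001, -1.0]]
ft_force: [0.8, 0.5, 1.0]
width: 0.0877
```

Emit:
jog_arm --pt "0 0 0 0 0 0" --pt "0 0 0 0 0 0" --pt "0 0 0 0 0 0" --pt "0 0 0 0 0 0" --pt "0 0 0 0 0 0" --pt "0 0 0 0 0 0" --hand -1

```text
t: 11.7
tool_pos: [0.6485, -0.2518, 0.0169]
eef_rot: [[0.166, 0.986, -0.001], [0.986, -0.166, -0.0], [-0.0, -0.001, -1.0]]
ft_force: [-4.6, 0.7, 5.6]
width: 0.0562
```

Emit:
jog_arm --pt "0 0 -0.1 0 0 0" --pt "0 0 -0.3 0 0 0" --pt "0 -0.1 -0.5 0 0 0" --pt "0.3 -0.4 -0.65 0 0 0" --pt "0.5 -0.6 -0.65 0 0 0" --pt "0.7 -0.7 -0.65 0 0 0" --pt "0.7 -0.7 -0.65 0 0 0"

```text
t: 12.58
tool_pos: [0.5331, -0.085, 0.1481]
eef_rot: [[0.158, 0.987, 0.001], [0.987, -0.158, 0.001], [0.001, 0.001, -1.0]]
ft_force: [0.3, 0.2, -2.8]
width: 0.0558
```

Run:
```python
from h import *
plan((.457,.006,.145,1.266))
```

```text
t 12.57 tcp [ 0.5331 -0.085   0.1481] ang 1.412 w 0.0558 F [ 0.3  0.2 -2.8] j7 -0.33
(0.457, 0.006, 0.145, 1.266) -> [ 0.389 -0.447  0.016] [ 0.001 -0.002  0.186]
```

Emit:
jog_arm --pt "0.2 -0.25 0 0 0 0.1" --pt "0.39 -0.445 0.02 0 0 0.186" --pt "0.39 -0.445 0.02 0 0 0.186" --pt "0.39 -0.445 0.02 0 0 0.186" --pt "0.39 -0.445 0.02 0 0 0.186"

```text
t: 13.2
tool_pos: [0.4605, -0.0, 0.143]
eef_rot: [[0.309, 0.951, 0.001], [0.951, -0.309, -0.0], [0.0, 0.001, -1.0]]
ft_force: [0.6, -0.3, -2.7]
width: 0.0563
```

```bash
cat > hold.py <<'E'
from h import *
def hold(tag):
    s=monitor.observe();R=s['eef_rot'];p0=s['tool_pos']
    C=cam('wrist'); p,d=vision.capture('wrist'); cv2.imwrite(f'pics/{tag}.png',p[:,:,::-1]); W=cloud(d,C); M=masks(p)
    T=(W-p0)@R
    m=M['blue']&(d>0)&(abs(T[...,1])<.04)&(T[...,2]>-.045)&(T[...,2]<-.02)
    t=T[m]; print('rim tool x max %.4f'%np.percentile(t[:,0],99.5),'y',np.percentile(t[:,1],[.5,99.5]).round(4),'z',np.percentile(t[:,2],[2,50]).round(4))
E
python3 - <<'E'
from hold import *
hold('w4'); plan((.457,.006,.05,1.266))
E
```

```text
rim tool x max 0.0638 y [-0.0281  0.0279] z [-0.0301 -0.0272]
t 13.25 tcp [4.603e-01 1.000e-04 1.428e-01] ang 1.256 w 0.0562 F [-0.4 -0.3 -3.6] j7 -0.63
(0.457, 0.006, 0.05, 1.266) -> [ 0.023 -0.025  0.464] [ 0.001 -0.    -0.012]
```

View pics/w4.png

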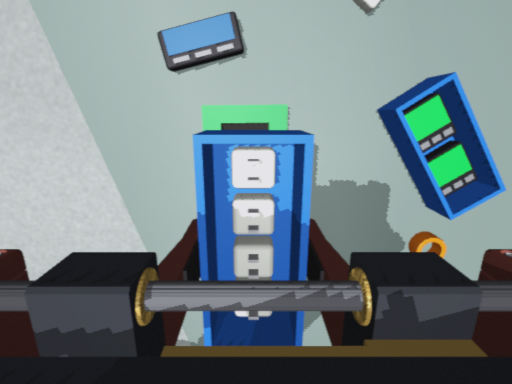

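Tray held squarely at (253,240), with the green base's far rim visible at (245,117). I descend with a 1.5 mm correction along its length.

Emit:
jog_arm --pt "0.018 -0.025 0.2 0 0 -0.012" --pt "0.018 -0.025 0.35 0 0 -0.012" --pt "0.018 -0.025 0.43 0 0 -0.012" --pt "0.018 -0.025 0.44 0 0 -0.012" --pt "0.018 -0.025 0.44 0 0 -0.012" --pt "0.018 -0.025 0.44 0 0 -0.012"

```text
t: 14.0
tool_pos: [0.4566, 0.0061, 0.0556]
eef_rot: [[0.299, 0.954, 0.002], [0.954, -0.299, -0.0], [0.001, 0.002, -1.0]]
ft_force: [0.4, -0.2, -3.7]
width: 0.0559
```

Run:
```python
from hold import *
plan((.4565,.005,.0268,1.266))
```

```text
t 14.00 tcp [0.4566 0.0061 0.0556] ang 1.267 w 0.0559 F [ 0.4 -0.2 -3.7] j7 -0.76
(0.4565, 0.005, 0.0268, 1.266) -> [-0.005  0.001  0.144] [ 0.002 -0.001  0.002]
```

Emit:
jog_arm --pt "-0.005 0 0.02 0 0 0" --pt "-0.005 0 0.05 0 0 0" --pt "-0.005 0 0.08 0 0 0" --pt "-0.005 0 0.11 0 0 0" --pt "-0.005 0 0.135 0 0 0" --pt "-0.005 0 0.142 0 0 0" --pt "-0.005 0 0.142 0 0 0"

```text
t: 14.88
tool_pos: [0.4552, 0.0052, 0.0268]
eef_rot: [[0.298, 0.954, -0.0], [0.954, -0.298, -0.001], [-0.001, -0.0, -1.0]]
ft_force: [-3.2, -0.0, 9.3]
width: 0.0557
```

Emit:
jog_arm --pt "0 0 0 0 0 0" --pt "0 0 0 0 0 0" --pt "0 0 0 0 0 0" --pt "0 0 -0.1 0 0 0" --pt "0 0 -0.3 0 0 0" --pt "0.2 0.1 -0.5 0 0 0" --pt "0.2 0.4 -0.6 0 0 -0.2" --pt "0.2 0.6 -0.7 0 0 -0.4" --pt "0.2 0.8 -0.7 0 0 -0.5" --pt "0.2 0.8 -0.7 0 0 -0.5" --pt "0.2 0.8 -0.7 0 0 -0.5" --hand 1

```text
t: 16.25
tool_pos: [0.619, -0.004, 0.1656]
eef_rot: [[-0.089, 0.996, -0.002], [0.996, 0.089, 0.0], [0.0, -0.002, -1.0]]
ft_force: [-0.8, -0.1, -0.9]
width: 0.0876
```

```bash
python3 chk.py c
python3 - <<'E'
from hold import *
hold('w5') if 0 else None
plan((.647,-.019,.1,1.833),(.647,-.019,.0165,1.833))
C=cam('wrist'); p,d=vision.capture('wrist'); cv2.imwrite('pics/w5.png',p[:,:,::-1])
W=cloud(d,C); m=masks(p)['blue']&(W[...,2]>.038)&(W[...,2]<.07)&(d>0)
n,l,st,ce=cv2.connectedComponentsWithStats(m.astype(np.uint8))
for i in range(1,n):
    if st[i,4]>100: print(ce[i],st[i,4],rect(W[l==i][:,:2]),np.median(W[l==i][:,2]))
E
```

```text
top blue [103. 129.] 507 zt 0.059 c [0.6331 0.2709] LW 126 59 ang -1.457
top blue [149. 192.] 140 zt 0.022 c [0.4584 0.1508] LW 59 19 ang -0.042
top red [113. 140.] 220 zt 0.021 c [0.6078 0.2549] LW 160 72 ang -0.992
top red [112. 128.] 93 zt 0.042 c [0.6379 0.2511] LW 31 25 ang 0.042
top red [ 92. 130.] 100 zt 0.042 c [0.6323 0.3051] LW 32 25 ang 0.198
top yellow [ 99. 195.] 590 zt 0.017 c [0.4541 0.2914] LW 118 49 ang 1.550
scene blue [310. 147.] 90 zt 0.019 c [0.4577 0.1495] LW 68 22 ang -0.126
scene blue [379. 153.] 111 zt 0.209 c [ 0.688  -0.0188] LW 31 2 ang -0.671
scene blue [287. 168.] 782 zt 0.055 c [0.4577 0.0053] LW 126 60 ang 1.260
scene blue [345. 206.] 593 zt 0.046 c [ 0.6479 -0.0199] LW 127 55 ang -1.309
scene green [287. 181.] 279 zt 0.017 c [0.4587 0.0048] LW 149 82 ang 1.247
scene green [347. 194.] 111 zt 0.029 c [0.6386 0.012 ] LW 38 31 ang 0.291
scene green [344. 209.] 131 zt 0.029 c [ 0.6511 -0.0353] LW 39 37 ang -1.325
scene red [363. 151.] 74 zt 0.016 c [0.6069 0.2434] LW 106 21 ang -1.427
scene red [384. 155.] 140 zt 0.252 c [ 0.7032 -0.0202] LW 21 1 ang -1.531
scene yellow [321. 132.] 111 zt 0.249 c [ 0.5592 -0.0424] LW 17 1 ang 0.114
t 16.35 tcp [ 0.6188 -0.0038  0.166 ] ang 1.661 w 0.0878 F [-0.9 -0.   0.2] j7 -0.26
(0.647, -0.019, 0.1, 1.833) -> [-0.088  0.134  0.33 ] [-0.001 -0.    -0.219]
(0.647, -0.019, 0.0165, 1.833) -> [-0.088  0.134  0.747] [-0.001 -0.    -0.219]
[116.98737601 158.00991885] 1109 (array([0.45706949, 0.00660477]), 125.01652526855469, 55.158145904541016, np.float64(1.2704114632260248)) 0.04894957647993099
[ 69.08       169.30789474] 1900 (array([0.45289539, 0.00611808]), 121.29244995117188, 52.545448303222656, np.float64(1.2908316503583714)) 0.04940980023918996
[282.82853224 237.87654321] 729 (array([ 0.653047  , -0.04407199]), 71.11112976074219, 55.93148422241211, np.float64(-1.313332548605639)) 0.04547387441912251
```

View pics/c_scene.png

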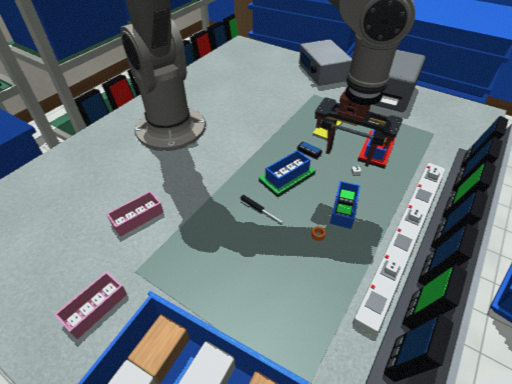

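View pics/w5.png

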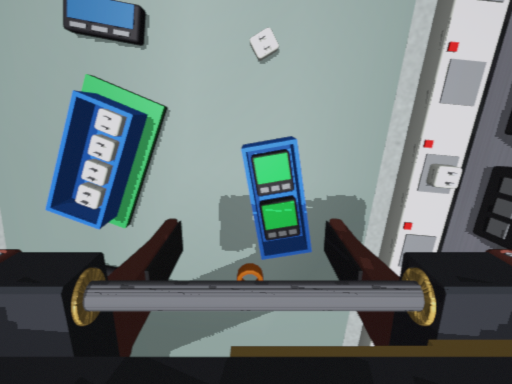

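The adapter tray is home in the green base: rim z 0.055, centre (0.457,0.006). The green-screen tray is at (276,197) in the wrist view. The tape at (250,275) is off the fingers' path.

Emit:
jog_arm --pt "-0.088 0.134 0.1 0 0 -0.219" --pt "-0.088 0.134 0.3 0 0 -0.219" --pt "-0.088 0.134 0.43 0 0 -0.219" --pt "-0.088 0.134 0.43 0 0 -0.219" --pt "-0.088 0.134 0.43 0 0 -0.219" --pt "-0.088 0.134 0.43 0 0 -0.219"

```text
t: 17.15
tool_pos: [0.6492, -0.0193, 0.082]
eef_rot: [[-0.259, 0.966, 0.003], [0.966, 0.259, -0.0], [-0.001, 0.002, -1.0]]
ft_force: [0.3, -0.2, 1.5]
width: 0.0879
```

Run:
```python
from hold import *
plan((.647,-.019,.0165,1.833))
```

```text
t 17.15 tcp [ 0.6492 -0.0193  0.082 ] ang 1.832 w 0.0879 F [ 0.3 -0.2  1.5] j7 -0.13
(0.647, -0.019, 0.0165, 1.833) -> [ 0.005 -0.011  0.327] [ 0.003  0.001 -0.001]
```

Emit:
jog_arm --pt "0.003 -0.005 0.1 0 0 0" --pt "0.003 -0.005 0.2 0 0 0" --pt "0.003 -0.005 0.28 0 0 0" --pt "0.003 -0.005 0.325 0 0 0" --pt "0.003 -0.005 0.325 0 0 0" --pt "0.003 -0.005 0.325 0 0 0"

```text
t: 17.9
tool_pos: [0.6476, -0.0191, 0.0157]
eef_rot: [[-0.259, 0.966, 0.001], [0.966, 0.259, 0.0], [-0.0, 0.001, -1.0]]
ft_force: [0.3, 0.1, 0.1]
width: 0.0878
```

Emit:
jog_arm --pt "0 0 0 0 0 0" --pt "0 0 0 0 0 0" --pt "0 0 0 0 0 0" --pt "0 0 0 0 0 0" --pt "0 0 0 0 0 0" --pt "0 0 0 0 0 0" --hand -1

```text
t: 18.65
tool_pos: [0.6469, -0.0194, 0.0154]
eef_rot: [[-0.258, 0.966, -0.0], [0.966, 0.258, -0.0], [-0.0, -0.001, -1.0]]
ft_force: [-2.9, -0.8, 4.9]
width: 0.0558
```

Emit:
jog_arm --pt "0 0 -0.1 0 0 0" --pt "0 0 -0.3 0 0 0" --pt "0 0 -0.5 0 0 0" --pt "0 0 -0.7 0 0 0" --pt "0 -0.2 -0.75 0 0 0.2" --pt "0 -0.45 -0.75 0 0 0.4" --pt "0 -0.6 -0.75 0 0 0.6" --pt "0 -0.6 -0.75 0 0 0.72" --pt "0 -0.6 -0.75 0 0 0.72"

```text
t: 19.77
tool_pos: [0.5314, -0.0501, 0.1663]
eef_rot: [[0.298, 0.955, 0.002], [0.955, -0.298, -0.0], [0.0, 0.002, -1.0]]
ft_force: [-0.0, -0.4, -3.0]
width: 0.0556
```

Run:
```python
from hold import *
hold('w6'); plan((.457,.006,.165,1.266))
```

```text
rim tool x max 0.0632 y [-0.0281  0.028 ] z [-0.0316 -0.0281]
t 19.82 tcp [ 0.5317 -0.05    0.1661] ang 1.269 w 0.0560 F [ 0.2  0.3 -3.2] j7 -0.52
(0.457, 0.006, 0.165, 1.266) -> [ 0.156 -0.44   0.005] [ 0.002 -0.     0.004]
```

View pics/w6.png

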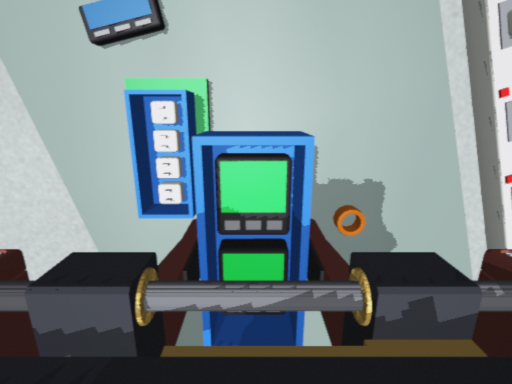

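The green-screen tray is held squarely, and the seated adapter tray is at (163,155). I measure that rim from this view before placing.

Run:
```python
from hold import *
s=monitor.observe();R=s['eef_rot'];p0=s['tool_pos']
C=cam('wrist'); p,d=vision.capture('wrist'); W=cloud(d,C); M=masks(p)
m=M['blue']&(d>0)&(W[...,2]>.049)&(W[...,2]<.065); u=np.arange(512)[None]+0*m
m&=(u<200); P=W[m]; print(m.sum(),rect(P[:,:2]),np.median(P[:,2]))
T=(P-p0)@R; print(np.percentile(T,[.5,99.5],axis=0).round(4))
A=np.c_[P[:,:2]-P[:,:2].mean(0),np.ones(len(P))]; print('tilt',np.linalg.lstsq(A,P[:,2],rcond=None)[0])
# ray cast edges: outer contour -> z .056
cs,_=cv2.findContours((M['blue']&(u<193)).astype(np.uint8),cv2.RETR_EXTERNAL,cv2.CHAIN_APPROX_NONE); c=max(cs,key=cv2.contourArea)[:,0]
print('cast',rect(cast(c,.056,C)[:,:2]))
```

```text
702 (array([0.45794312, 0.00696918]), 120.30005645751953, 53.16651153564453, np.float64(1.2676528278108665)) 0.052958966143048236
[[-0.0267 -0.114   0.109 ]
 [ 0.0909 -0.0609  0.1169]]
tilt [0.00266434 0.00189642 0.05289465]
cast (array([0.45575488, 0.0073028 ]), 115.44593048095703, 48.14406204223633, np.float64(1.2684391261227121))
```

Emit:
jog_arm --pt "0.08 -0.2 0 0 0 0" --pt "0.156 -0.44 0 0 0 0" --pt "0.156 -0.44 0.1 0 0 0" --pt "0.156 -0.44 0.25 0 0 0" --pt "0.156 -0.44 0.35 0 0 0" --pt "0.156 -0.44 0.36 0 0 0" --pt "0.156 -0.44 0.36 0 0 0" --pt "0.156 -0.44 0.36 0 0 0"

```text
t: 20.88
tool_pos: [0.4575, 0.006, 0.0942]
eef_rot: [[0.299, 0.954, 0.002], [0.954, -0.299, 0.0], [0.001, 0.002, -1.0]]
ft_force: [0.8, -0.5, -2.9]
width: 0.0559
```

Run:
```python
from hold import *
plan((.457,.006,.0655,1.266))
```

```text
t 20.88 tcp [0.4575 0.006  0.0942] ang 1.267 w 0.0559 F [ 0.8 -0.5 -2.9] j7 -0.71
(0.457, 0.006, 0.0655, 1.266) -> [-0.001 -0.003  0.143] [ 0.002 -0.001  0.001]
```

Emit:
jog_arm --pt "0 -0.002 0.02 0 0 0" --pt "0 -0.002 0.05 0 0 0" --pt "0 -0.002 0.08 0 0 0" --pt "0 -0.002 0.11 0 0 0" --pt "0 -0.002 0.135 0 0 0" --pt "0 -0.002 0.14 0 0 0" --pt "0 -0.002 0.14 0 0 0"

```text
t: 21.75
tool_pos: [0.4562, 0.006, 0.0653]
eef_rot: [[0.299, 0.954, -0.0], [0.954, -0.299, -0.0], [-0.0, -0.0, -1.0]]
ft_force: [-1.4, -0.3, 0.3]
width: 0.0561
```

It is at seated height with light contact. I release, rise and head to the lid.

Emit:
jog_arm --pt "0 0 0 0 0 0" --pt "0 0 0 0 0 0" --pt "0 0 0 0 0 0" --pt "0 0 -0.1 0 0 0" --pt "0 0 -0.3 0 0 0" --pt "0.1 0 -0.5 0 0 0" --pt "0.3 -0.1 -0.6 0 0 -0.1" --pt "0.6 -0.25 -0.6 0 0 -0.2" --pt "0.9 -0.3 -0.6 0 0 -0.35" --pt "0.9 -0.3 -0.6 0 0 -0.35" --pt "0.9 -0.3 -0.6 0 0 -0.35" --hand 1

```text
t: 23.12
tool_pos: [0.4527, 0.1952, 0.1849]
eef_rot: [[0.029, 1.0, -0.001], [1.0, -0.029, -0.001], [-0.001, -0.001, -1.0]]
ft_force: [0.2, 1.4, -1.3]
width: 0.0879
```

```bash
python3 chk.py d
python3 - <<'E'
from hold import *
plan((.454,.2916,.1,1.554))
C=cam('wrist'); p,d=vision.capture('wrist'); cv2.imwrite('pics/w7.png',p[:,:,::-1])
W=cloud(d,C); M=masks(p)
m=M['yellow']&(d>0); P=W[m]; print('lid',m.sum(),rect(P[:,:2]),np.median(P[:,2]))
# bar: dark points z .03-.05 near lid
b=(d>0)&(W[...,2]>.03)&(W[...,2]<.05)&(abs(W[...,0]-.455)<.05)&(abs(W[...,1]-.29)<.08); P=W[b]
if b.sum()>20: print('bar',b.sum(),rect(P[:,:2]),np.percentile(P[:,2],[50,98]))
E
```

```text
top blue [199. 188.] 487 zt 0.099 c [0.4574 0.0074] LW 124 56 ang 1.268
top blue [149. 192.] 122 zt 0.022 c [0.4585 0.1508] LW 60 19 ang -0.097
top green [186. 185.] 134 zt 0.082 c [0.468  0.0397] LW 36 27 ang -0.290
top green [206. 191.] 132 zt 0.082 c [ 0.4512 -0.0112] LW 34 27 ang -0.252
top red [112. 128.] 90 zt 0.043 c [0.638  0.2517] LW 31 23 ang 0.252
top red [ 92. 128.] 64 zt 0.042 c [0.6375 0.3064] LW 28 20 ang 1.490
top yellow [116. 194.] 145 zt 0.016 c [0.4315 0.2179] LW 118 40 ang 0.766
scene blue [378. 142.] 398 zt 0.056 c [0.6342 0.2704] LW 130 55 ang -1.447
scene blue [289. 164.] 1257 zt 0.095 c [0.4586 0.0056] LW 127 58 ang 1.265
scene green [296. 152.] 67 zt 0.079 c [0.4609 0.0399] LW 31 30 ang -0.227
scene green [282. 160.] 72 zt 0.079 c [ 0.4458 -0.0125] LW 33 30 ang -0.227
scene green [286. 181.] 261 zt 0.016 c [0.4582 0.0049] LW 148 83 ang 1.248
scene red [376. 152.] 253 zt 0.017 c [0.6335 0.2674] LW 150 81 ang -1.453
scene red [381. 135.] 64 zt 0.039 c [0.6293 0.3017] LW 39 29 ang 0.009
scene red [378. 144.] 68 zt 0.040 c [0.635  0.2564] LW 37 36 ang 0.151
scene yellow [327. 128.] 287 zt 0.024 c [0.458  0.2828] LW 103 50 ang -1.566
t 23.23 tcp [0.4529 0.1938 0.1849] ang 1.539 w 0.0877 F [ 0.4 -0.2  0.2] j7 -0.79
(0.454, 0.2916, 0.1, 1.554) -> [ 0.489 -0.01   0.424] [-0.001  0.002 -0.019]
lid 4902 (array([0.45258936, 0.29202707]), 122.79713439941406, 53.84957504272461, np.float64(1.5605325039537314)) 0.011885254161824163
bar 803 (array([0.45311835, 0.29241544]), 49.415950775146484, 15.96621036529541, np.float64(1.5626055085462491)) [0.0397445  0.04133995]
```

View pics/d_scene.png

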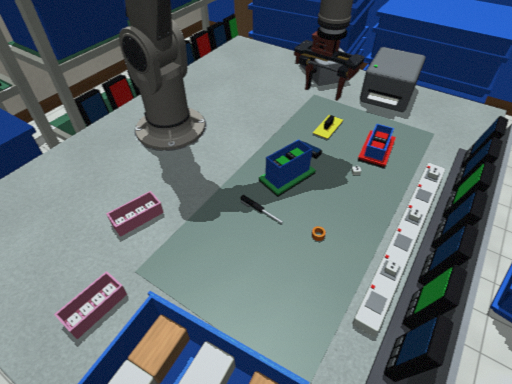

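View pics/w7.png

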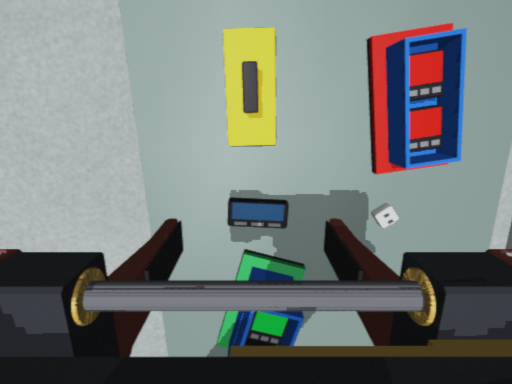

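The green-screen tray is home on the adapters: rim z 0.095, within ~1 mm of centre. The lid is at (250,87) in the wrist view, with its bar at world (0.453,0.292), angle 1.56.

Emit:
jog_arm --pt "0.25 0 0 0 0 -0.02" --pt "0.49 -0.005 0.15 0 0 -0.02" --pt "0.49 -0.005 0.35 0 0 -0.02" --pt "0.49 -0.005 0.45 0 0 -0.02" --pt "0.49 -0.005 0.5 0 0 -0.02" --pt "0.49 -0.005 0.5 0 0 -0.02" --pt "0.49 -0.005 0.5 0 0 -0.02"

```text
t: 24.15
tool_pos: [0.4556, 0.2937, 0.0864]
eef_rot: [[0.014, 1.0, 0.002], [1.0, -0.014, 0.001], [0.001, 0.002, -1.0]]
ft_force: [0.4, 0.6, 0.1]
width: 0.0878
```

Run:
```python
from hold import *
plan((.453,.2922,.0175,1.558))
```

```text
t 24.15 tcp [0.4556 0.2937 0.0864] ang 1.556 w 0.0878 F [0.4 0.6 0.1] j7 -1.08
(0.453, 0.2922, 0.0175, 1.558) -> [-0.008 -0.013  0.344] [ 0.002 -0.001 -0.002]
```

Emit:
jog_arm --pt "-0.006 -0.01 0.1 0 0 0" --pt "-0.006 -0.01 0.2 0 0 0" --pt "-0.006 -0.01 0.28 0 0 0" --pt "-0.006 -0.01 0.32 0 0 0" --pt "-0.006 -0.01 0.342 0 0 0" --pt "-0.006 -0.01 0.342 0 0 0"

```text
t: 24.9
tool_pos: [0.4527, 0.2926, 0.0168]
eef_rot: [[0.013, 1.0, -0.0], [1.0, -0.013, -0.0], [-0.0, -0.0, -1.0]]
ft_force: [-0.7, -0.1, 0.2]
width: 0.0876
```

Emit:
jog_arm --pt "0 0 0 0 0 0" --pt "0 0 0 0 0 0" --pt "0 0 0 0 0 0" --pt "0 0 0 0 0 0" --pt "0 0 0 0 0 0" --pt "0 0 0 0 0 0" --pt "0 0 0 0 0 0" --pt "0 0 0 0 0 0" --pt "0 0 0 0 0 0" --hand -1

```text
t: 26.02
tool_pos: [0.4527, 0.2925, 0.0168]
eef_rot: [[0.013, 1.0, -0.0], [1.0, -0.013, -0.0], [-0.0, -0.0, -1.0]]
ft_force: [0.5, 0.2, 0.1]
width: 0.0158
```

Emit:
jog_arm --pt "0 0 -0.1 0 0 0" --pt "0 0 -0.3 0 0 0" --pt "0 0 -0.55 0 0 0" --pt "0 0 -0.75 0 0 0" --pt "-0.2 0 -0.85 0 0 0.1" --pt "-0.5 0 -0.85 0 0 0.2" --pt "-0.7 0 -0.85 0 0 0.37" --pt "-0.7 0 -0.85 0 0 0.37" --pt "-0.7 0 -0.85 0 0 0.37"

```text
t: 27.15
tool_pos: [0.4508, 0.1533, 0.1877]
eef_rot: [[0.298, 0.955, 0.001], [0.955, -0.298, 0.001], [0.001, 0.001, -1.0]]
ft_force: [1.1, 0.4, -1.8]
width: 0.0157
```

Run:
```python
from hold import *
plan((.457,.006,.185,1.266))
s=monitor.observe();R=s['eef_rot'];p0=s['tool_pos']
C=cam('wrist'); p,d=vision.capture('wrist'); cv2.imwrite('pics/w8.png',p[:,:,::-1]); W=cloud(d,C); M=masks(p)
T=(W-p0)@R; m=M['yellow']&(d>0)&(abs(T[...,1])<.05)&(T[...,2]>-.01)
t=T[m]; print('lid tool x max %.4f'%np.percentile(t[:,0],99.5),'y',np.percentile(t[:,1],[.5,99.5]).round(4),'z',np.percentile(t[:,2],[5,50]).round(4))
A=np.c_[t[:,:2],np.ones(len(t))]; print(np.linalg.lstsq(A,t[:,2],rcond=None)[0].round(4))
```

```text
t 27.15 tcp [0.4508 0.1533 0.1877] ang 1.268 w 0.0157 F [ 1.1  0.4 -1.8] j7 -0.95
(0.457, 0.006, 0.185, 1.266) -> [-0.694  0.249  0.013] [ 0.001 -0.001  0.003]
lid tool x max 0.0614 y [-0.0273  0.0271] z [0.004 0.005]
[-0.0003 -0.0009  0.005 ]
```

View pics/w8.png

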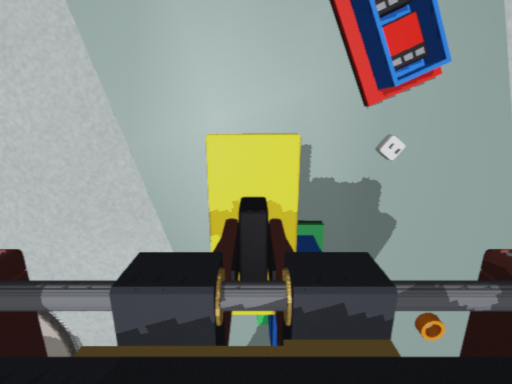

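The lid is held level and centred at (253,200). Moving over the stack.

Emit:
jog_arm --pt "-0.25 0.1 0 0 0 0" --pt "-0.5 0.2 0 0 0 0" --pt "-0.69 0.249 0 0 0 0" --pt "-0.69 0.249 0.1 0 0 0" --pt "-0.69 0.249 0.2 0 0 0" --pt "-0.69 0.249 0.26 0 0 0" --pt "-0.69 0.249 0.26 0 0 0" --pt "-0.69 0.249 0.26 0 0 0"

```text
t: 28.2
tool_pos: [0.4576, 0.0066, 0.1354]
eef_rot: [[0.298, 0.954, 0.001], [0.954, -0.298, 0.0], [0.001, 0.001, -1.0]]
ft_force: [-0.4, -1.0, -1.8]
width: 0.0157
```

Run:
```python
from hold import *
plan((.457,.0065,.107,1.267))
```

```text
t 28.20 tcp [0.4576 0.0066 0.1354] ang 1.268 w 0.0157 F [-0.4 -1.  -1.8] j7 -0.66
(0.457, 0.0065, 0.107, 1.267) -> [-0.001 -0.003  0.142] [ 0.001 -0.001  0.001]
```

Emit:
jog_arm --pt "0 -0.002 0.02 0 0 0" --pt "0 -0.002 0.05 0 0 0" --pt "0 -0.002 0.08 0 0 0" --pt "0 -0.002 0.11 0 0 0" --pt "0 -0.002 0.132 0 0 0" --pt "0 -0.002 0.139 0 0 0" --pt "0 -0.002 0.139 0 0 0"

```text
t: 29.08
tool_pos: [0.4568, 0.0061, 0.1071]
eef_rot: [[0.299, 0.954, 0.0], [0.954, -0.299, 0.0], [0.0, 0.0, -1.0]]
ft_force: [-0.2, -0.8, -1.2]
width: 0.0156
```

Emit:
jog_arm --pt "0 0 0 0 0 0" --pt "0 0 0 0 0 0" --pt "0 0 0 0 0 0" --pt "0 0 0 0 0 0" --pt "0 0 -0.1 0 0 0" --pt "0 0 -0.3 0 0 0" --pt "0 0 -0.5 0 0 0" --pt "-0.3 0 -0.5 0 0 0" --pt "-0.6 0.2 -0.5 0 0 0" --pt "-0.8 0.3 -0.5 0 0 0" --pt "-0.8 0.3 -0.5 0 0 0" --pt "-0.8 0.3 -0.5 0 0 0" --hand 1

```text
t: 30.58
tool_pos: [0.4658, -0.1639, 0.2069]
eef_rot: [[0.299, 0.954, -0.0], [0.954, -0.299, 0.001], [0.001, -0.001, -1.0]]
ft_force: [-0.0, -0.0, -0.4]
width: 0.0877
```

```bash
python3 chk.py e
python3 - <<'E'
from hold import *
plan()
C=cam('wrist'); p,d=vision.capture('wrist'); cv2.imwrite('pics/w9.png',p[:,:,::-1])
W=cloud(d,C); M=masks(p)
for k,lo,hi in (('yellow',.09,.12),('blue',.05,.065),('red',.01,.03)):
    m=M[k]&(d>0)&(W[...,2]>lo)&(W[...,2]<hi)&(W[...,1]>-.1); P=W[m]
    if m.sum()<50: continue
    A=np.c_[P[:,:2]-P[:,:2].mean(0),np.ones(len(P))]; print(k,m.sum(),rect(P[:,:2]),np.linalg.lstsq(A,P[:,2],rcond=None)[0].round(4))
E
```

```text
top blue [103. 129.] 501 zt 0.059 c [0.6328 0.2704] LW 125 58 ang -1.440
top blue [149. 192.] 142 zt 0.023 c [0.459  0.1503] LW 61 19 ang -0.050
top red [112. 140.] 214 zt 0.020 c [0.6087 0.2561] LW 158 68 ang -1.020
top red [112. 128.] 95 zt 0.042 c [0.6391 0.2507] LW 30 25 ang 0.163
top red [ 92. 130.] 100 zt 0.042 c [0.6318 0.3047] LW 33 26 ang 0.080
top yellow [191. 180.] 176 zt 0.106 c [0.4638 0.0138] LW 95 44 ang 1.331
scene blue [378. 142.] 401 zt 0.056 c [0.6342 0.2695] LW 131 55 ang -1.446
scene green [286. 181.] 274 zt 0.016 c [0.4583 0.005 ] LW 148 84 ang 1.251
scene red [377. 152.] 258 zt 0.016 c [0.6337 0.2678] LW 150 81 ang -1.452
scene red [381. 135.] 63 zt 0.039 c [0.629  0.3037] LW 38 28 ang 0.125
scene red [378. 144.] 70 zt 0.039 c [0.636  0.2558] LW 39 36 ang -1.564
scene yellow [293. 153.] 346 zt 0.251 c [ 0.535  -0.1755] LW 47 27 ang 1.279
t 30.68 tcp [ 0.466 -0.163  0.207] ang 1.269 w 0.0879 F [-0.1 -0.2  0.2] j7 -0.21
yellow 4639 (array([ 0.44860843, -0.02163556]), 66.96099090576172, 55.37898635864258, np.float64(1.268671486927822)) [0.0029 0.0085 0.102 ]
blue 187 (array([ 0.46512485, -0.03223768]), 94.29576110839844, 43.29180145263672, np.float64(0.6763125551447668)) [0.0378 0.0048 0.0595]
```

View pics/e_scene.png

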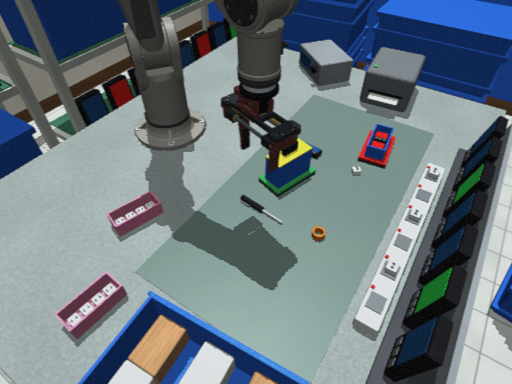

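View pics/w9.png

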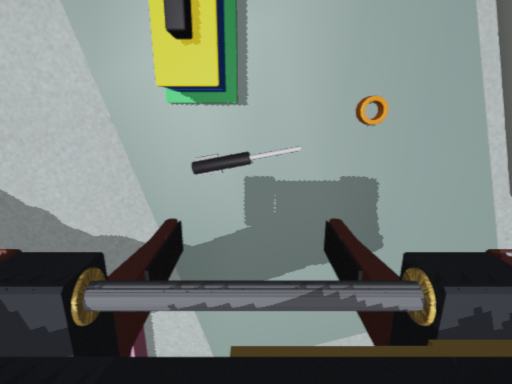

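View pics/e_top.png

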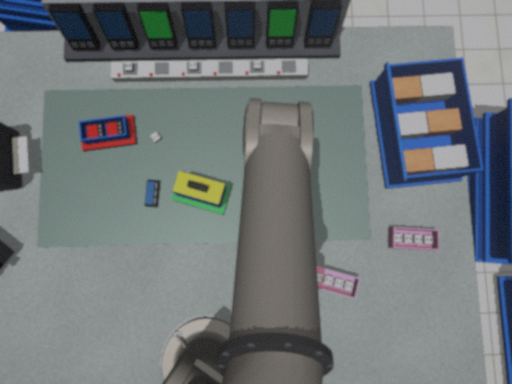

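Run:
```python
from h import *
for n in ("top","scene"):
    p,d=vision.capture(n); W=cloud(d,cam(n))
    m=(d>0)&(abs(W[...,0]-.457)<.08)&(abs(W[...,1]-.006)<.09)&(W[...,2]>.094)&(W[...,2]<.12); P=W[m]
    A=np.c_[P[:,:2]-P[:,:2].mean(0),np.ones(len(P))]
    print(n,m.sum(),rect(P[:,:2]),np.linalg.lstsq(A,P[:,2],rcond=None)[0].round(4))
    m=(d>0)&(abs(W[...,0]-.457)<.06)&(abs(W[...,1]-.006)<.06)&(W[...,2]>.122)&(W[...,2]<.14); P=W[m]
    if m.sum()>10: print(' bar',m.sum(),rect(P[:,:2]),np.percentile(P[:,2],[50,95]))
```

```text
top 932 (array([0.45740219, 0.00699937]), 125.50091552734375, 56.7440071105957, np.float64(1.266263323512118)) [ 0.0063 -0.0049  0.102 ]
 bar 138 (array([0.45753458, 0.0061054 ]), 50.235443115234375, 16.35162353515625, np.float64(1.2653428018813315)) [0.12982266 0.13227964]
scene 423 (array([0.46044241, 0.00501551]), 125.87789916992188, 56.57475280761719, np.float64(1.30198843111304)) [-0.1071  0.0142  0.1022]
 bar 37 (array([0.4651604 , 0.00331852]), 50.230838775634766, 6.8680419921875, np.float64(1.2273305715362492)) [0.12593196 0.12913064]
```

```bash
python3 -c "
from station import job; print(job.sign_off())"
```

```text
the job is handed in; nothing more can be done
None
```

The job is done and handed in about 31 s into the 120 s allowed. The green base now holds the adapter tray, the green-screen tray on it and the lid on top. The red-screen tray is in the red base.

The last checks were by camera; `job.sign_off()` gives no verdict:

| Piece | Height found (nominal) | Position |
|---|---|---|
| Lid | Plate top 102 mm (102), tilt under 0.01 rad | Within about 1 mm of the tray below, angle 1.266 against 1.268 |
| Green-screen tray | Rim 95 mm side camera, 99 mm top (96) | Within about 1 mm of the adapter tray |
| Adapter tray | Rim 55 mm side camera (56) | Within about 1 mm of the green base |
| Red-screen tray | Rim 56 mm side camera, 59 mm top (56) | Within about 3 mm of the red base, angles within 0.02 rad |

- **Camera disagreement:** the top camera's tray rims read 3–4 mm higher than the side camera's. It was also 2–3 mm high on untouched trays, so I took this as camera bias.
- **Lid in the side view:** the side camera's final lid fit disagreed, with a tilt of 0.11 rad and an angle off by 0.035 rad. The gripper partly hid the lid and its side walls were mixed in. I relied on the top and wrist views, which showed it level.
- **Rest of the bench:** the bystanders and pink look-alikes looked unmoved in the final pictures, though I measured only the spare terminal again. The gripper is open and about 0.17 m clear of the stack.

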